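Seat a board carrier flush in its nest with a spacer

TASK

On the black board nest, first turn the pin-release knob fully anticlockwise to its stop so that the two pins holding the circuit-board carrier off the far fence sink. Then pick up the white spacer, lower it upright to the nest floor in the one gap between the locator blocks and the carrier that is wide enough for it, and push the carrier with it until its edge lies flush along the far fence. Finish still gripping the spacer and pressing the carrier firmly against the fence with it, without touching the carrier with the gripper, and leave the other things on the bench where they are.

Things in the scene. Friction and masses are not known exactly. Their poses are not given: they have to be found in the camera images.
- nest: Board nest: fixed black plate flat on the bench, 12 mm thick; origin on its underside, floor at z = 12. Its x points roughly away from the robot, y to the left. In its frame (mm): plate x -75..76, y -110..200; fence face at x = 61; side cheeks 8 tall at y = -97 and 97, x 15..61; three locator blocks in a row at y = -40, 0, 40, near edges at x = -60; knob at x 0, y 154.
- fence: Fixed aluminium bar along the far side of the nest, 12 mm thick, 210 mm long (y), 14 mm tall above the nest floor. Origin: middle of the lower edge of the face that looks at the carrier (towards the robot), on the nest floor; axes as the nest.
- release (a joint): Angle of the pin-release knob, rad: 0 = fully anticlockwise seen from above, against its stop; grows clockwise to 1.6; starts at 0.8 to 1.4. Friction 0.04 N m; stays where left. Two 4 mm pins at nest x 58.5, y -45 and 45 mm rise with it (8 mm per rad) and keep the carrier 5 mm off the fence; at 0 they are sunk in the floor.
- release_grip (a point): Point on the knob's upright axis, 49 mm above the bench, in the upper half of its bar grip. The black bar is 42 mm long (this point's x), 14 mm thick (its y), from 22 mm below to 7 mm above this point, on a 44 mm disc. The point turns with the knob; at joint 0 its x is parallel to the nest's x.
- carrier_center (a point): Centre of the board carrier: loose aluminium plate 56 (x) x 180 (y) x 8 mm with a green circuit board on top (11 mm high in all), about 0.22 kg, on the nest floor between blocks and fence, axes nearly along the nest's. Its far edge starts 5 to 7.5 mm short of the fence; flush, this point is at x = 33 mm in the nest frame.
- carrier: The same carrier; origin at the centre of its underside. It is smooth (friction about 0.3). Pushed off its middle it turns a little at first, then squares up on the fence under some 10 N.
- block_a: Thickest aluminium locator block, leaves a gap of only 2.5 to 5 mm to the carrier at the start, 10 mm with the carrier flush. Origin: middle of its near lower edge on the nest floor, axes along the nest's; the block reaches 55 mm from there along +x. 39.5 mm wide (y, centred), 16 mm tall. Its place in the row (left, middle, right) changes.
- block_b: Thinnest aluminium locator block: the only one with a gap to the carrier wide enough for the spacer, 24 to 26.5 mm at the start, 31.5 mm with the carrier flush. Origin: middle of its near lower edge on the nest floor, axes along the nest's; the block reaches 33.5 mm from there along +x. 39.5 mm wide (y, centred), 16 mm tall. Its place in the row (left, middle, right) changes.
- block_c: Thick aluminium locator block, leaves a gap of only 5.5 to 8 mm to the carrier at the start, 13 mm with the carrier flush. Origin: middle of its near lower edge on the nest floor, axes along the nest's; the block reaches 52 mm from there along +x. 39.5 mm wide (y, centred), 16 mm tall. Its place in the row (left, middle, right) changes.
- spacer_center (a point): Centre of the white plastic spacer, 60 mm tall, about 60 g, standing loose and upright on the bench at the robot's right; 30 mm above its foot. Lower 28 mm: blade 16 mm thick (x) x 30 mm wide (y); upper 32 mm: grip 16 mm (x) x 24 mm (y). In the gap its thickness (x) goes along the nest's x.
- spacer_foot (a point): Centre of the underside of the spacer.
- spacer: The same spacer; origin at the centre of its underside.
- jar: Bystander: white round jar, 50 mm across, 60 mm tall. Origin: centre of its underside.
- brush: Bystander: small brush with a wooden handle, 150 mm, lying. Origin: centre of its underside.
- reel: Bystander: component tape reel, 124 mm across, 12 mm high, lying flat. Origin: centre of its underside.
- small_board: Bystander: loose small green circuit board, 50 x 70 x 4 mm, lying flat. Origin: centre of its underside.
- tub: Bystander: open steel tub, 56 mm across, 45 mm tall. Origin: centre of its underside.
Not all that is in view belongs to the job. Leave any green look-alike of the spacer alone. Of the things that look like the carrier, the larger one is meant.

How it is judged (in metres and radians):
On the way, in this order (a step that is already met when the one before it is completed fails the run):
1. the pin-release knob is turned fully anticlockwise (value of joint release below 0.1 rad), for 0.2 s.
2. the spacer stands upright on the nest floor in the wide gap, in front of the thinnest block (z of spacer_foot in the frame of block_b between -0.004 and 0.005 m and y of spacer_foot in the frame of block_b between -0.015 and 0.015 m and x of spacer_foot in the frame of block_b between 0.0335 and 0.065 m and angle between spacer's own z axis and vertical below 0.15 rad), for 0.2 s.
At the end, for the whole second after the job is handed in: Knob within 0.1 rad of its stop; gripped spacer upright (0.15 rad) at the thinnest block, foot within 5 mm of the nest floor and 15 mm of the block's middle; carrier flat, within 1.5 mm and 0.02 rad of flush, spacer pressing it on the fence with over 2 N; gripper off the carrier (all of step 2 and value of joint release below 0.1 rad and x of carrier_center in the frame of fence above -0.0295 m and angle between the x axis of carrier and the x axis of nest, either way round below 0.02 rad and angle between carrier's own z axis and vertical below 0.03 rad and z of carrier_center in the frame of fence below 0.006 m and contact force between carrier and fence above 2 N and contact force between spacer and carrier above 2 N and contact force between the fingers and spacer above 2 N and contact force between each of the arm, the fingers and carrier below 0.5 N and linear speed of carrier below 0.01 m/s); the arm keeps its last pose, push and grip.
It fails at once if another thing on the bench is shifted by more than 40 mm (distance of any of jar, brush, reel, small_board, tub from where it was at the start of the episode above 0.04 m).
It also fails if it takes over 59 s, if anything falls off the work surface, if the arm or the gripper's body presses on something with over 40 N, if the wrist force passes 120 N, or if a joint passes its speed limit or range.

ROBOT

A 6-joint arm with a two-finger parallel gripper is mounted at the origin on the work surface. World frame = base frame: x ahead of the robot, y to its left, z up, the work surface at z = 0. Lengths are in m, angles in degrees, forces in N, time in s.
With the tool pointing down it reaches from about 0.225 to 0.725 m from the base axis. Payload 3.1 kg.
Tool frame: the origin (TCP) lies on the centre line of the jaws, within the pads' length; the fingertips stand 17 mm ahead of it and the grasp point (between the pads) lies 2 mm behind it; x points along the fingers, y is the direction in which the jaws open and shut, and the axes are right-handed (so a half turn about x gives the same grasp; the last joint's range is limited). The gripper opens to 85 mm and grips with 20 to 120 N. Pads are 22 mm wide; open, the fingers measure 114 mm over their backs; the gripper's body (76 mm by 85 mm) begins 54 mm behind the grasp point. The pads swing forward as they close: fully open they stand 13 mm farther back than shut.
Start: joints at [-73.556, 2.75, 5.684, 92.934, 0, 82.678], TCP at [0.212, -0.48, 0.248] pointing down, gripper open.
Joint ranges: [-166.93, 166.93], [-56.73, 111.36], [-69.38, 81.34], [-121.58, 131.49], [-85.45, 84.26], [-180, 180]. Speed limits (degrees/s): [159.86, 159.86, 180, 180, 180, 180].

INTERFACE

Orientations are given as [roll, pitch, yaw] about the fixed x, y, z axes, in that order (R = Rz(yaw) Ry(pitch) Rx(roll)).
In Python, from cell import status, imaging, bot gives the robot as it stands.
- The arm moves only by the tool send_rows, never from a script. Its argument "commands" is a list that holds one entry, the list of rows, each a list of 7 numbers: the turn, a rotation vector about the tool's x, y, z in rad, then the shift along the tool's x, y, z in mm, then the opening, from 0 (shut) to 1 (fully open). In form: [[[rx, ry, rz, dx, dy, dz, claw], ...]]. A call has 1 to 10 rows; each row is the pose to reach, as a shift and turn from the pose commanded when the call began, along the tool's axes at that moment; what a row does not reach only later rows make up. A row lasts 1/8 s, in which the tool goes at most 62.5 mm and 10.7 degrees, less where a joint would pass 70% of its speed; a pose out of reach is approached as far as the arm can. A call with a gripper value outside its range is refused whole. The fingers move at their own pace and stop on an object; "force" is the grip in N (left out, the last holds). Time passes only in rows, so rows that repeat a pose let the fingers close. It gives the time, the measured TCP pose, the force and the opening at its end, in the units of the state.
- status.sense(): the state, without advancing time (a new reading comes with each control period).
- imaging.read_camera(name): name is "scene" or "top"; returns the picture (420x560x3 uint8, blue, green, red); there is no depth.
- imaging.camera_model(name): a dict with "mtx" (3x3 intrinsics, pixels), "world_to_cam" (4x4, takes a point from world to camera coordinates). Camera axes: x right, y down, z forward; pixel columns grow to the right and rows downward; lengths in m; the calibration is good to about 2 mm. A picture is of the moment at which its call begins. camera_model takes no time and is no camera call.
- bot.close_job(): hands the job in, once; it reports no verdict.
The state is a dict: "time_s": time; "joint_pos": joint angles; "dq": joint speeds; "tau": joint torques, N m; "ee_pos": TCP position; "orientation": TCP orientation; "wrist_force": force on the tool from outside, world axes, zero at the start; "torque": the same for the moment, N m; "grip_width": opening from 0.0 (shut) to 1.0 (fully open).
Only numpy, scipy, OpenCV 4.12 (cv2) and the standard library are available. Lean on these libraries where they do the work, as an engineer would, in place of code of your own. Each camera call takes 0.05 s, during which the arm holds its last target.

## Working session

There is one attempt and no reset: what is moved stays moved. The work goes in short steps, Python scripts to look and compute and a tool call to move; the robot and the scene stay as the last step left them, time stands still between calls to the robot, and variables do not carry over. Pictures are saved under pics/ and viewed, and the job is handed in when it is done.

Besides the shell and the picture viewer there is one more tool, called after "Emit:" as name(argument=value, ...), one argument or row to a line, values as JSON. send_rows: Moves the arm, as the interface text tells. Its arguments: {"type":"object","properties":{"commands":{"type":"array"},"force":{"type":"number"}},"required":["commands"]}

```bash
mkdir -p pics; ls
python3 - <<'E'
from cell import status, imaging, bot
import cv2
print(status.sense())
for n in("scene","top"):
    im=imaging.read_camera(n); cv2.imwrite(f"pics/{n}0.png",im)
    m=imaging.camera_model(n); print(n,m)
E
```

```text
pics
{'time_s': 0.0, 'joint_pos': array([-7.35564456e+01,  2.79195436e+00,  5.58927411e+00,  9.29356479e+01,
       -3.93097064e-04,  8.26786244e+01]), 'dq': array([-0.04430969, -0.0524025 ,  0.04478091,  0.01774549,  0.00063971,
        0.00499613]), 'tau': array([ 1.60700718e-03, -3.38778019e+01,  3.20016217e+01,  2.00964964e-02,
        7.99745976e-05, -3.47594103e-06]), 'ee_pos': array([ 0.21139086, -0.47990438,  0.24710521]), 'orientation': array([-97.15855481,  89.8616713 , 106.60637572]), 'wrist_force': array([ 0.21630238,  0.51030615, -0.68230363]), 'torque': array([-0.0085751 ,  0.00080003,  0.02479888]), 'grip_width': 0.999832137090054}
scene {'mtx': array([[442.36927446,   0.        , 273.51782064],
       [  0.        , 442.36927446, 212.16445594],
       [  0.        ,   0.        ,   1.        ]]), 'world_to_cam': array([[ 0.86122833,  0.50808647,  0.01157183, -0.49038334],
       [ 0.30910273, -0.50559689, -0.80549816, -0.15263387],
       [-0.40341204,  0.69729472, -0.59248528,  1.44159074],
       [ 0.        ,  0.        ,  0.        ,  1.        ]])}
top {'mtx': array([[527.41576069,   0.        , 279.7310617 ],
       [  0.        , 527.41576069, 210.53625459],
       [  0.        ,   0.        ,   1.        ]]), 'world_to_cam': array([[-0.02073348, -0.99978382, -0.0015624 , -0.01523406],
       [-0.98133906,  0.02064972, -0.1911733 ,  0.56250701],
       [ 0.19116424, -0.00243045, -0.98155506,  1.19803485],
       [ 0.        ,  0.        ,  0.        ,  1.        ]])}
```

View pics/top0.png

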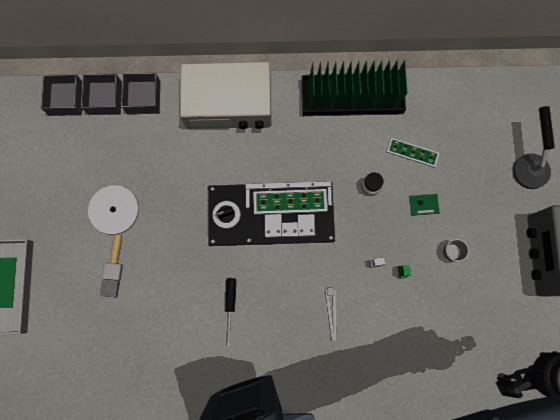

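View pics/scene0.png

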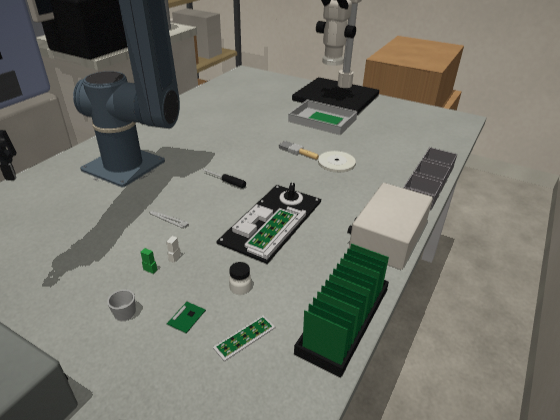

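The top view shows the nest at about (208–335, 183–245), with the knob at (226,213) and the white spacer at (377,262). The green look-alike is at (404,271). I'll enlarge these areas.

Run:
```python
import cv2
a=cv2.imread("pics/top0.png"); b=cv2.imread("pics/scene0.png")
def crop(im,x,y,w,h,s,n): cv2.imwrite(n,cv2.resize(im[y:y+h,x:x+w],None,fx=s,fy=s,interpolation=cv2.INTER_CUBIC))
crop(a,200,175,140,75,5.5,"pics/c1.png")
crop(b,210,175,120,90,6,"pics/c2.png")
crop(a,360,240,60,45,12,"pics/c3.png")
crop(b,130,225,60,50,12,"pics/c4.png")
```

```text
(no output)
```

View pics/c1.png

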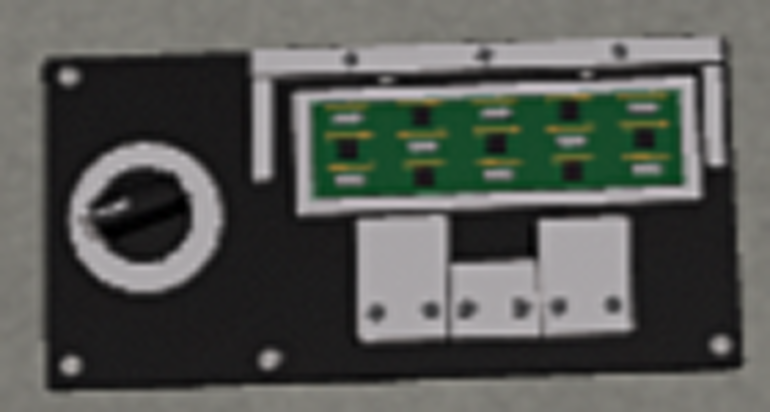

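View pics/c2.png

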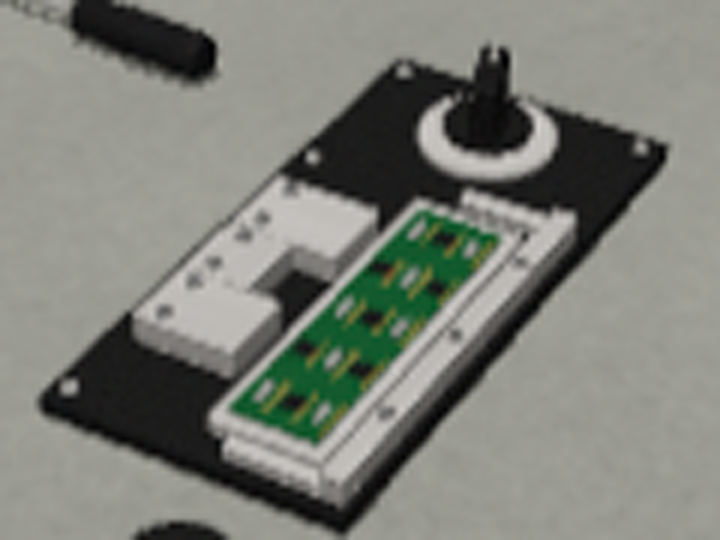

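View pics/c3.png

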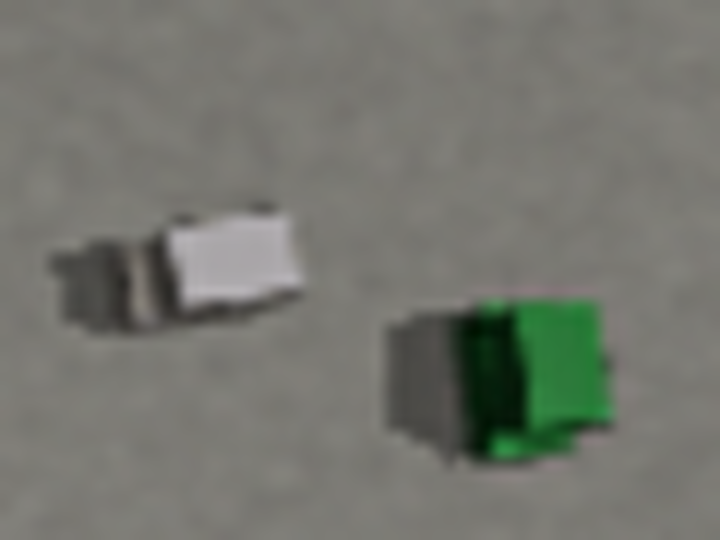

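View pics/c4.png

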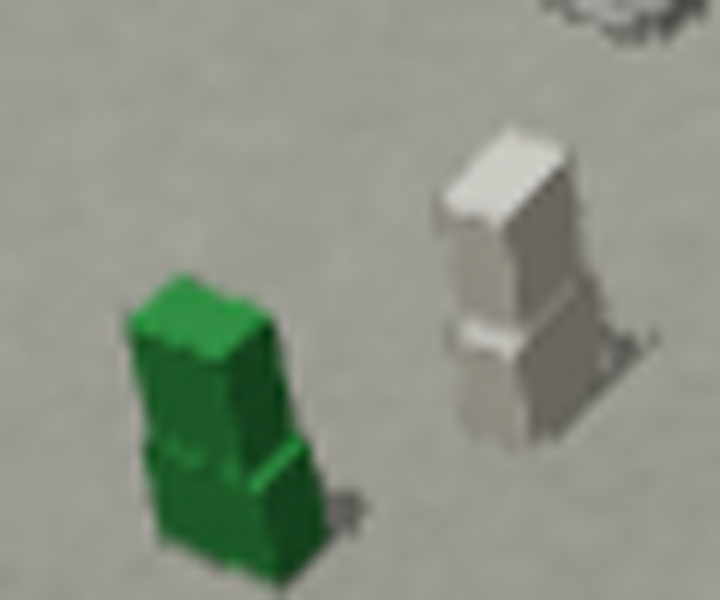

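```bash
cat > h.py <<'E'
import numpy as np, cv2
from scipy.optimize import least_squares
from cell import imaging
M={n:imaging.camera_model(n) for n in("top","scene")}
def proj(n,P):
    P=np.atleast_2d(P); m=M[n]; c=P@m["world_to_cam"][:3,:3].T+m["world_to_cam"][:3,3]
    q=c@m["mtx"].T; return q[:,:2]/q[:,2:]
def ray(n,uv,z):
    m=M[n];R=m["world_to_cam"][:3,:3];t=m["world_to_cam"][:3,3]
    C=-R.T@t; d=R.T@np.linalg.inv(m["mtx"])@np.array([uv[0],uv[1],1.])
    return C+d*(z-C[2])/d[2]
def uncrop(p,x,y,s): return (np.array(p,float)+.5)/s-.5+np.array([x,y])
def local(p,pts):
    pts=np.array(pts,float); c,s=np.cos(p[2]),np.sin(p[2])
    o=pts.copy(); o[:,0]=c*pts[:,0]-s*pts[:,1]+p[0]; o[:,1]=s*pts[:,0]+c*pts[:,1]+p[1]; return o
def fit(obs,p0):  # obs: list (cam, pts local m, uv)
    f=lambda p: np.concatenate([(proj(n,local(p,P))-uv).ravel() for n,P,uv in obs])
    r=least_squares(f,p0,loss="soft_l1"); return r.x,r.fun.reshape(-1,2)
def crop(im,x,y,w,h,s,n): cv2.imwrite(n,cv2.resize(im[y:y+h,x:x+w],None,fx=s,fy=s,interpolation=cv2.INTER_CUBIC))
E
python3 - <<'E'
from h import *
a=cv2.imread("pics/top0.png"); b=cv2.imread("pics/scene0.png")
crop(a,208,195,36,36,16,"pics/k1.png"); crop(b,275,178,36,34,16,"pics/k2.png")
tp=[[.076,.2,.012],[-.075,.2,.012],[-.075,-.11,.012]]
tu=uncrop([[45,60],[48,388],[742,368]],200,175,5.5)
sp=[[-.075,.2,.012],[.076,.2,.012],[.076,-.11,.012],[-.075,-.11,.012]]
su=uncrop([[400,60],[668,148],[345,533],[42,405]],210,175,6)
for o in ([("top",tp,tu)],[("scene",sp,su)],[("top",tp,tu),("scene",sp,su)]):
    p,r=fit(o,[.5,0,0]); print(p,np.degrees(p[2])); print(r.round(1).tolist())
# carrier top z .020
cp=np.array([[.028,.09,.02],[.028,-.09,.02],[-.028,-.09,.02],[-.028,.09,.02]])
cu=uncrop([[292,92],[696,76],[705,197],[298,216]],200,175,5.5)
q,r=fit([("top",cp,cu)],[.5,0,0]); print("carrier",q,np.degrees(q[2]),r.round(1).tolist())
c,s=np.cos(p[2]),np.sin(p[2]); d=q[:2]-p[:2]; print("carrier in nest",c*d[0]+s*d[1],-s*d[0]+c*d[1])
# spacer
tp=[[.008,.012,.06],[.008,-.012,.06],[-.008,-.012,.06],[-.008,.012,.06]]
tu=uncrop([[168,228],[290,212],[302,288],[182,308]],360,240,12)
p1,r=fit([("top",tp,tu)],[.4,-.2,0]); print("sp top",p1,np.degrees(p1[2]),r.round(1).tolist())
su=uncrop([[443,197],[512,127],[570,152],[503,225]],130,225,12)
for perm in range(4):
    p2,r=fit([("scene",np.roll(tp,perm,axis=0),su)],p1); print("sp sc",p2,np.degrees(p2[2]),abs(r).max())
E
```

```text
[ 0.56459852 -0.05011538  0.00988718] 0.5664935960630095
[[-0.3, -0.5], [-0.5, 0.4], [1.0, 0.1]]
[ 0.57139384 -0.05527485  0.01634043] 0.9362377650734445
[[-0.3, 0.3], [0.6, 0.1], [0.4, -0.5], [-0.8, 0.1]]
[ 0.56752932 -0.05098547  0.01617349] 0.9266726233780037
[[-0.1, -1.2], [0.0, -0.3], [1.5, -1.4], [-0.7, -0.7], [0.1, -1.0], [-0.1, -2.2], [-1.0, -1.3]]
carrier [ 0.59210657 -0.05296782  0.02412966] 1.3825277661690838 [[0.3, 0.1], [-0.0, -0.2], [-0.3, 0.1], [0.0, -0.1]]
carrier in nest 0.024541975222496393 -0.002379573250269944
sp top [ 0.43659743 -0.25505611  0.12067601] 6.914226137946971 [[-0.1, -0.1], [-0.1, -0.2], [0.2, 0.3], [-0.0, 0.1]]
sp sc [ 0.43360392 -0.24946035  0.21269185] 12.186345309532202 10.791196827493849
sp sc [ 0.43901462 -0.25586528  1.31401391] 75.28745130981535 2.7846455245738753
sp sc [ 0.43897941 -0.25570754  0.08457577] 4.845834709163531 0.5468660406236552
sp sc [ 0.43901462 -0.25586528 -1.82758056] -104.71265290150646 2.7846522201915036
```

View pics/k1.png

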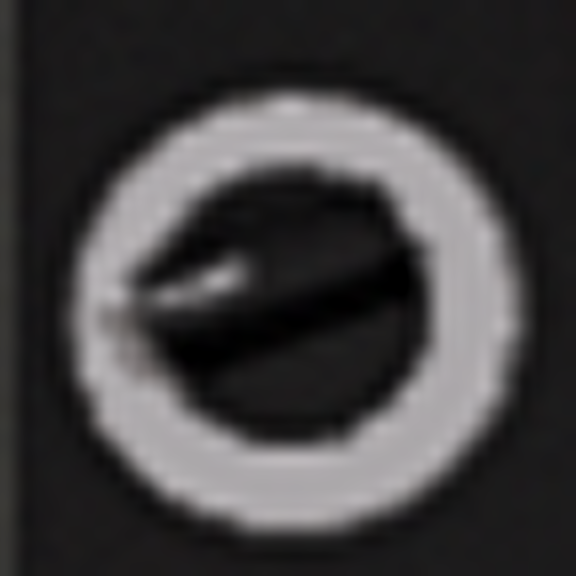

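View pics/k2.png

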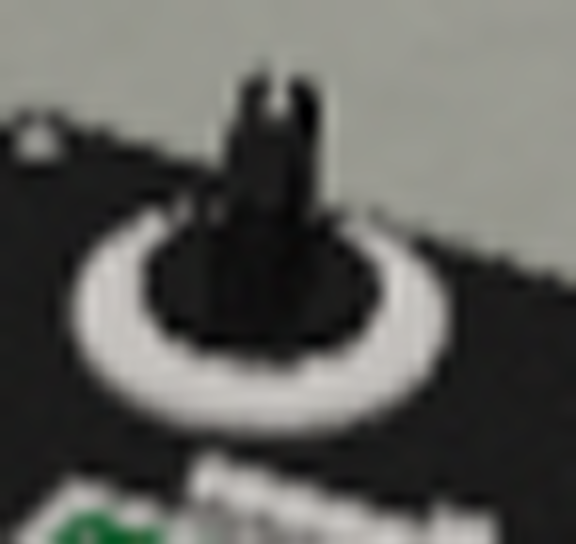

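```bash
cat > ov.py <<'E'
from h import *
def box(x0,x1,y0,y1,z0,z1):
    v=np.array([[x,y,z] for z in(z0,z1) for x,y in((x0,y0),(x1,y0),(x1,y1),(x0,y1))])/1000.
    e=[(0,1),(1,2),(2,3),(3,0),(4,5),(5,6),(6,7),(7,4),(0,4),(1,5),(2,6),(3,7)]; return v,e
BX=[(-75,76,-110,200,0,12),(61,73,-105,105,12,26),(-60,-5,20.25,59.75,12,28),(-60,-26.5,-19.75,19.75,12,28),(-60,-8,-59.75,-20.25,12,28)]
def overlay(im,n,x,y,w,h,s,items,name):
    o=cv2.resize(im[y:y+h,x:x+w],None,fx=s,fy=s,interpolation=cv2.INTER_CUBIC)
    for p,bx,col in items:
        v,e=box(*bx); u=(proj(n,local(p,v))-[x,y]+.5)*s-.5
        for i,j in e: cv2.line(o,tuple(int(k) for k in u[i]),tuple(int(k) for k in u[j]),col,1,cv2.LINE_AA)
    cv2.imwrite(name,o)
E
python3 - <<'E'
from ov import *
a=cv2.imread("pics/top0.png"); b=cv2.imread("pics/scene0.png")
tp=[[.076,.2,.012],[-.075,.2,.0],[-.075,-.11,.0]]
tu=uncrop([[45,60],[48,388],[742,368]],200,175,5.5)
sp=[[-.075,.2,.012],[.076,.2,.012],[.076,-.11,.0],[-.075,-.11,.012]]
su=uncrop([[400,60],[668,148],[345,533],[42,405]],210,175,6)
p,r=fit([("top",tp,tu)],[.5,0,0]);print(p,r.round(1).tolist())
p2,r=fit([("scene",sp,su)],[.5,0,0]);print(p2,r.round(1).tolist())
p,r=fit([("scene",sp,su),("top",tp,tu)],[.5,0,0]);print(p,r.round(1).tolist())
it=[(p,b_,(0,0,255)) for b_ in BX]
overlay(a,"top",200,175,140,75,5.5,it,"pics/o1.png")
overlay(b,"scene",210,175,120,90,6,it,"pics/o2.png")
E
```

```text
[ 0.56587587 -0.04977482  0.01102618] [[-0.4, -0.9], [0.0, 0.5], [0.4, 0.2]]
[ 0.56971951 -0.05246144  0.01614407] [[-0.3, -0.3], [0.6, -0.5], [0.4, 2.2], [-0.6, -0.7]]
[ 0.56722077 -0.0497872   0.01376338] [[-0.4, -0.9], [0.3, -1.2], [-0.1, 1.2], [-0.9, -1.7], [-0.5, -1.2], [0.1, 0.2], [0.4, -0.5]]
```

View pics/o1.png

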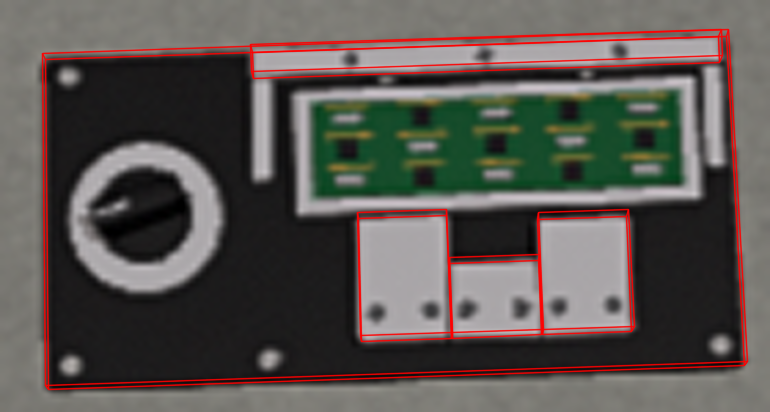

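View pics/o2.png

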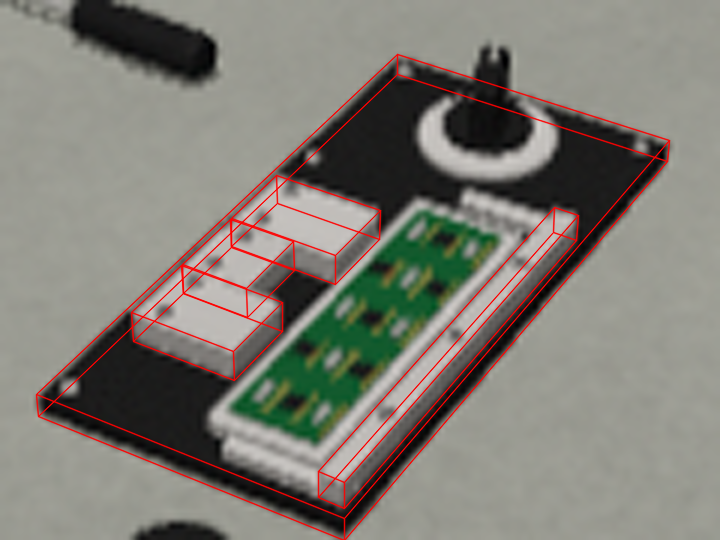

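```bash
python3 - <<'E'
from ov import *
a=cv2.imread("pics/top0.png"); b=cv2.imread("pics/scene0.png")
for k in (a,b): k[:]=np.clip(255*(k/255.)**.5,0,255)
for n,p in(("top",[.5660,-.0499,.0125]),("scene",[.570,-.053,.015])):
  r=[]
  for ang in (1.1,1.2,1.3):
    kp=local(p,[[0,.154,0]])[0]; q=[kp[0],kp[1],p[2]-ang]
    it=[(q,(-21,21,-7,7,27,56),(0,0,255))]
    if n=="top": overlay(a,n,208,195,36,36,10,it,"pics/t.png")
    else: overlay(b,n,275,178,36,36,10,it,"pics/t.png")
    r.append(cv2.imread("pics/t.png"))
  r=np.hstack(r); cv2.imwrite(f"pics/kk_{n}.png",cv2.resize(r,None,fx=.74,fy=.74))
E
python3 -c "
import cv2,numpy as np
cv2.imwrite('pics/kk.png',np.vstack([cv2.imread('pics/kk_top.png'),cv2.imread('pics/kk_scene.png')]))"
```

```text
(no output)
```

View pics/kk.png

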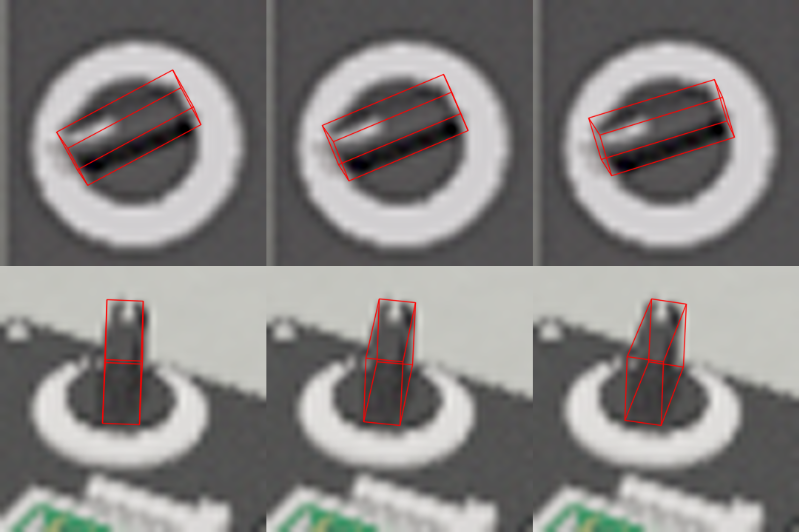

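```bash
cat > mv.py <<'E'
import numpy as np, json
from scipy.spatial.transform import Rotation as R
from cell import status
def Rd(h): # down, jaw axis heading h deg
    c,s=np.cos(np.radians(h)),np.sin(np.radians(h))
    x=np.array([0,0,-1.]);y=np.array([c,s,0]);return np.column_stack([x,y,np.cross(x,y)])
def heading(s): 
    M=R.from_euler("xyz",s["orientation"],degrees=True).as_matrix(); return M,np.degrees(np.arctan2(M[1,1],M[0,1]))
def delta(p0,h0,p1,h1):
    """tool-axis shift mm and turn about tool x (rad) from commanded p0,h0 to p1,h1"""
    d=Rd(h0).T@(np.array(p1)-np.array(p0))*1000
    t=-np.radians(h1-h0); print("turn x %.4f shift"%t,d.round(1)); 
def show():
    s=status.sense();M,h=heading(s)
    print("t",s["time_s"],"q",s["joint_pos"].round(1),"p",s["ee_pos"].round(4),"h %.2f"%h,"tilt %.2f"%np.degrees(np.arccos(-M[2,0])),"F",s["wrist_force"].round(1),"g",round(float(s["grip_width"]),3)); return s
E
python3 - <<'E'
from mv import *
s=show(); print(heading(s)[0].round(4))
from h import *
for p in ([.567,-.0498,.0135],): print(local(p,[[0,.154,0]]))
E
```

```text
t 0.1 q [-73.6   2.8   5.6  92.9   0.   82.7] p [ 0.2114 -0.48    0.2472] h -66.23 tilt 0.12 F [-0.1  0.3 -0.3] g 1.0
[[-6.000e-04  4.030e-01 -9.152e-01]
 [ 2.100e-03 -9.152e-01 -4.030e-01]
 [-1.000e+00 -2.100e-03 -3.000e-04]]
[[0.56492106 0.10418597 0.        ]]
```

Run:
```python
from mv import *
delta([.212,-.48,.248],-66.234,[.565,.104,.14],22)
```

```text
turn x -1.5400 shift [ 108.  -392.2 -558.4]
```

Emit:
send_rows(
  commands=[
    [[-0.17, 0, 0, 12, -43.6, -62, 1], [-0.34, 0, 0, 24, -87.2, -124, 1], [-0.51, 0, 0, 36, -130.7, -186.1, 1], [-0.68, 0, 0, 48, -174.3, -248.2, 1], [-0.86, 0, 0, 60, -217.9, -310.2, 1], [-1.03, 0, 0, 72, -261.5, -372.3, 1], [-1.2, 0, 0, 84, -305, -434.3, 1], [-1.37, 0, 0, 96, -348.6, -496.4, 1], [-1.54, 0, 0, 108, -392.2, -558.4, 1], [-1.54, 0, 0, 108, -392.2, -558.4, 1]],
  ],
)

```text
time_s: 1.35
ee_pos: [0.5314, 0.0498, 0.1498]
orientation: [-66.8, 90.0, -134.7]
wrist_force: [0.9, -1.1, 0.3]
grip_width: 1.004
```

Emit:
send_rows(
  commands=[
    [[0, 0, 0, 0, 0, 0, 0.5], [0, 0, 0, 0, 0, 0, 0.5], [0, 0, 0, 0, 0, 0, 0.5], [0, 0, 0, 0, 0, 0, 0.5]],
  ],
)

```text
time_s: 1.85
ee_pos: [0.5308, 0.0465, 0.1512]
orientation: [56.6, 89.9, -11.5]
wrist_force: [0.7, -1.3, 0.3]
grip_width: 0.502
```

Run:
```python
from mv import *; from h import *
s=show()
for n in M: cv2.imwrite(f"pics/{n}1.png",imaging.read_camera(n))
a=cv2.imread("pics/top1.png"); b=cv2.imread("pics/scene1.png")
for n in M: print(n,proj(n,[s["ee_pos"],s["ee_pos"]-[0,0,.017]]))
crop(a,180,160,100,90,6,"pics/d1.png"); crop(b,250,130,90,90,6,"pics/d2.png")
```

```text
t 1.85 q [-2.2  3.9 -4.2 81.9 -0.  65.9] p [0.5308 0.0465 0.1512] h 21.87 tilt 0.05 F [ 0.7 -1.3  0.3] g 0.502
top [[246.29708981 216.81878173]
 [246.78688533 218.19698623]]
scene [[270.52754068 161.55252032]
 [270.47933185 167.11629715]]
```

View pics/d1.png

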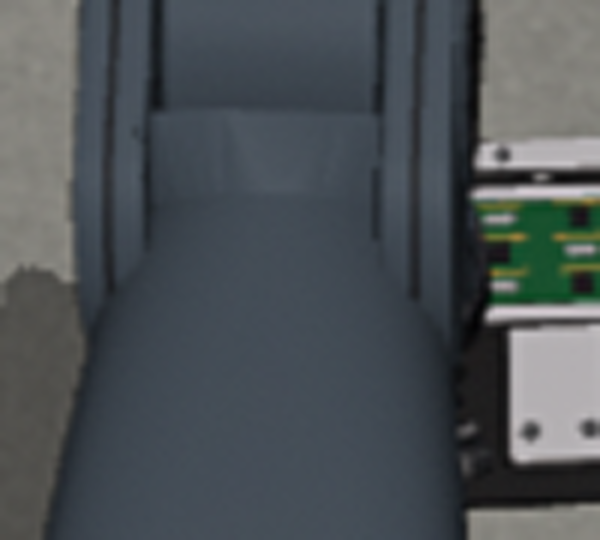

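View pics/d2.png

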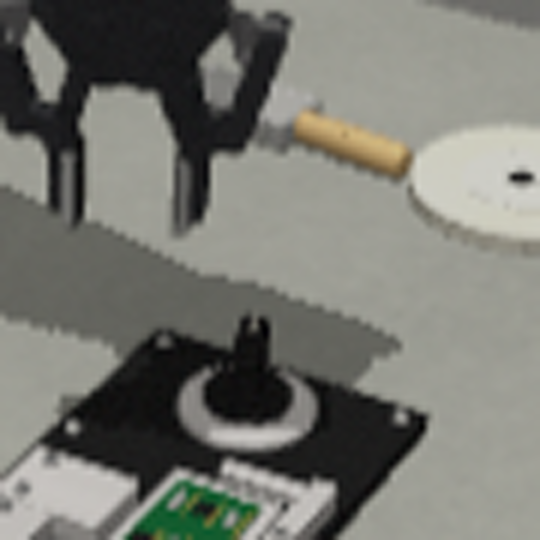

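Run:
```python
from mv import *
delta([.5311,.0465,.1515],21.9,[.564,.104,.10],21.9)
```

```text
turn x -0.0000 shift [ 51.5  52.  -41.1]
```

Emit:
send_rows(
  commands=[
    [[0, 0, 0, 20, 26, -20, 0.5], [0, 0, 0, 45, 52, -41.1, 0.5], [0, 0, 0, 51.5, 52, -41.1, 0.5], [0, 0, 0, 51.5, 52, -41.1, 0.5], [0, 0, 0, 51.5, 52, -41.1, 0.5], [0, 0, 0, 51.5, 52, -41.1, 0.5]],
  ],
)

```text
time_s: 2.7
ee_pos: [0.5643, 0.1048, 0.1004]
orientation: [68.2, 89.9, 0.2]
wrist_force: [-0.1, 0.5, -0.8]
grip_width: 0.497
```

Run:
```python
from mv import *; from h import *
s=show()
for n in ["scene"]: cv2.imwrite(f"pics/{n}2.png",imaging.read_camera(n))
b=cv2.imread("pics/scene2.png")
for n in M: print(n,proj(n,[s["ee_pos"],s["ee_pos"]-[0,0,.017]]))
crop(b,250,130,90,90,6,"pics/d3.png")
```

```text
t 2.7 q [ 3.8 10.9 -2.3 76.7 -0.  71.9] p [0.5643 0.1048 0.1004] h 21.94 tilt 0.12 F [-0.1  0.5 -0.8] g 0.497
top [[222.13228464 206.91652448]
 [222.92910626 208.36652924]]
scene [[291.531319   171.77856409]
 [291.3143944  177.00197455]]
```

View pics/d3.png

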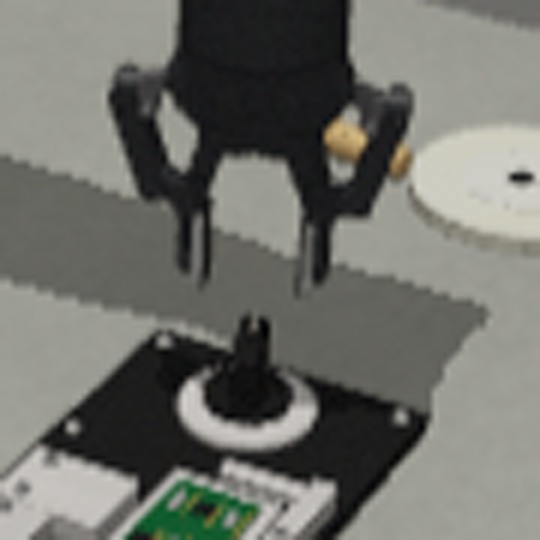

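Emit:
send_rows(
  commands=[
    [[0, 0, 0, 25, 0, 0, 0.5], [0, 0, 0, 50, 0, 0, 0.5], [0, 0, 0, 50, 0, 0, 0.5], [0, 0, 0, 50, 0, 0, 0.05], [0, 0, 0, 50, 0, 0, 0.05], [0, 0, 0, 50, 0, 0, 0.05], [0, 0, 0, 50, 0, 0, 0.05], [0, 0, 0, 50, 0, 0, 0.05]],
  ],
  force=60,
)

```text
time_s: 3.75
ee_pos: [0.5641, 0.1049, 0.051]
orientation: [25.9, 89.9, -42.2]
wrist_force: [-3.6, -1.9, 6.0]
grip_width: 0.148
```

Run:
```python
from mv import *; from h import *
s=show(); print(s["torque"])
```

```text
t 3.75 q [ 3.9 12.6 -6.1 71.2 -0.1 71.9] p [0.5641 0.1049 0.051 ] h 21.99 tilt 0.10 F [-3.6 -1.9  6. ] g 0.148
[-0.45279187  0.77148666  0.08517441]
```

Emit:
send_rows(
  commands=[
    [[-0.12, 0, 0, 0, 0, 0, 0.05], [-0.24, 0, 0, 0, 0, 0, 0.05], [-0.36, 0, 0, 0, 0, 0, 0.05], [-0.48, 0, 0, 0, 0, 0, 0.05], [-0.6, 0, 0, 0, 0, 0, 0.05], [-0.72, 0, 0, 0, 0, 0, 0.05], [-0.84, 0, 0, 0, 0, 0, 0.05], [-0.96, 0, 0, 0, 0, 0, 0.05], [-1.08, 0, 0, 0, 0, 0, 0.05], [-1.08, 0, 0, 0, 0, 0, 0.05]],
  ],
)

```text
time_s: 5.0
ee_pos: [0.564, 0.1048, 0.051]
orientation: [-45.1, 89.9, -51.2]
wrist_force: [-4.0, -1.6, 5.7]
grip_width: 0.15
```

Run:
```python
from mv import *; from h import *
s=show(); print(s["torque"])
```

```text
t 5.0 q [ 3.9 12.6 -6.1 71.3 -0.1 10. ] p [0.564  0.1048 0.051 ] h 83.91 tilt 0.09 F [-4.  -1.6  5.7] g 0.15
[-0.46973092  0.91999347  0.0282781 ]
```

Emit:
send_rows(
  commands=[
    [[-0.04, 0, 0, 0, 0, 0, 0.05], [-0.07, 0, 0, 0, 0, 0, 0.05], [-0.1, 0, 0, 0, 0, 0, 0.05], [-0.13, 0, 0, 0, 0, 0, 0.05], [-0.13, 0, 0, 0, 0, 0, 0.05]],
  ],
)

```text
time_s: 5.62
ee_pos: [0.5639, 0.1048, 0.051]
orientation: [-50.0, 89.9, -48.8]
wrist_force: [-4.0, -2.6, 7.1]
grip_width: 0.143
```

Run:
```python
from mv import *; from h import *
s=show(); print(s["torque"])
```

```text
t 5.625 q [ 3.9 12.6 -6.1 71.3 -0.1  2.6] p [0.5639 0.1048 0.051 ] h 91.25 tilt 0.08 F [-4.  -2.6  7.1] g 0.143
[-0.32814022  0.94155382 -0.30922917]
```

Emit:
send_rows(
  commands=[
    [[0, 0, 0, 0, 0, 0, 0.4], [0, 0, 0, 0, 0, 0, 0.4], [0, 0, 0, 0, 0, 0, 0.4], [0, 0, 0, -50, 0, 0, 0.4], [0, 0, 0, -100, 0, 0, 0.5], [0, 0, 0, -100, 0, 0, 0.5], [0, 0, 0, -100, 0, 0, 0.5]],
  ],
)

```text
time_s: 6.5
ee_pos: [0.5638, 0.1055, 0.1489]
orientation: [29.6, 90.0, 30.9]
wrist_force: [0.2, -0.4, -1.0]
grip_width: 0.498
```

Run:
```python
from mv import *; from ov import *
s=show()
tp=[[.008,.012,.06],[.008,-.012,.06],[-.008,-.012,.06],[-.008,.012,.06]]
su=uncrop([[443,197],[512,127],[570,152],[503,225]],130,225,12)
p2,r=fit([("scene",np.roll(tp,2,axis=0),su-[.8,1.]) ],[.43,-.25,0]); print("sp sc",p2,np.degrees(p2[2]),abs(r).max())
b=imaging.read_camera("scene");cv2.imwrite("pics/scene3.png",b)
crop(b,260,160,70,50,8,"pics/d4.png")
delta(s["ee_pos"],heading(s)[1],[.437,-.256,.151],6)
```

```text
t 6.5 q [ 3.9 10.   2.2 82.2  0.   2.6] p [0.5638 0.1055 0.1489] h 91.34 tilt 0.01 F [ 0.2 -0.4 -1. ] g 0.498
sp sc [ 0.43488715 -0.25385421  0.0856836 ] 4.909308368415946 0.5326733348599078
turn x 1.4894 shift [  -2.1 -358.4 -135.2]
```

View pics/d4.png

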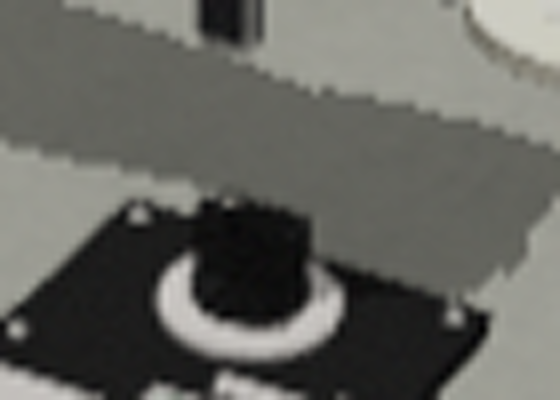

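Emit:
send_rows(
  commands=[
    [[0.15, 0, 0, 0, -35.7, -13.6, 0.5], [0.3, 0, 0, 0, -71.4, -27.2, 0.5], [0.45, 0, 0, 0, -107, -40.8, 0.5], [0.6, 0, 0, 0, -143, -54.4, 0.5], [0.75, 0, 0, 0, -178.5, -68, 0.5], [0.9, 0, 0, 0, -214, -81.6, 0.5], [1.05, 0, 0, 0, -250, -95, 0.5], [1.2, 0, 0, 0, -285.6, -109, 0.5], [1.35, 0, 0, 0, -321, -122, 0.5], [1.489, 0, 0, 0, -357, -136, 0.5]],
  ],
)

```text
time_s: 7.8
ee_pos: [0.4344, -0.2548, 0.1466]
orientation: [-136.0, 89.8, 139.7]
wrist_force: [0.9, 0.1, 0.2]
grip_width: 0.503
```

Emit:
send_rows(
  commands=[
    [[0, 0, 0, 0, 0, 0, 0.5], [0, 0, 0, 0, 0, 0, 0.5], [0, 0, 0, 0, 0, 0, 0.5]],
  ],
)

```text
time_s: 8.18
ee_pos: [0.4361, -0.2534, 0.1484]
orientation: [-146.6, 89.9, 129.6]
wrist_force: [-0.4, 0.3, -0.1]
grip_width: 0.505
```

Run:
```python
from mv import *; from ov import *
s=show()
b=imaging.read_camera("scene");cv2.imwrite("pics/scene4.png",b)
crop(b,110,160,100,120,5,"pics/d5.png")
for n in M: print(n,proj(n,[s["ee_pos"],s["ee_pos"]-[0,0,.017]]))
a=imaging.read_camera("top");cv2.imwrite("pics/top4.png",a)
crop(a,180,160,260,140,3,"pics/d6.png")
```

```text
t 8.175 q [-37.8  -0.2  -8.7  81.6   0.   46.1] p [ 0.4361 -0.2534  0.1484] h 6.13 tilt 0.09 F [-0.4  0.3 -0.1] g 0.505
top [[385.94887855 257.41075459]
 [384.42392557 258.21894385]]
scene [[166.62935789 208.09093   ]
 [167.60803302 214.12230086]]
```

View pics/d5.png

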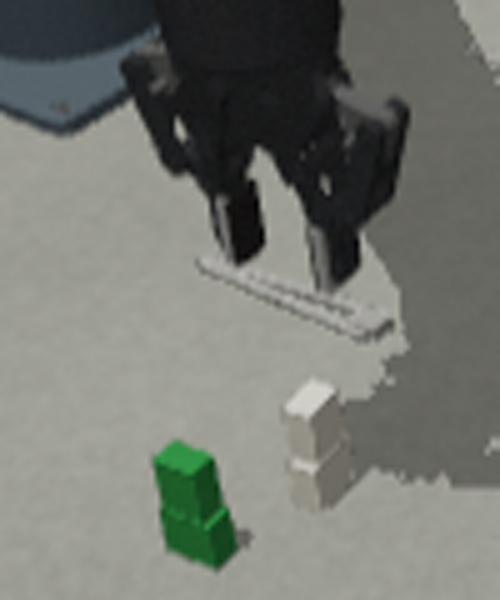

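View pics/d6.png

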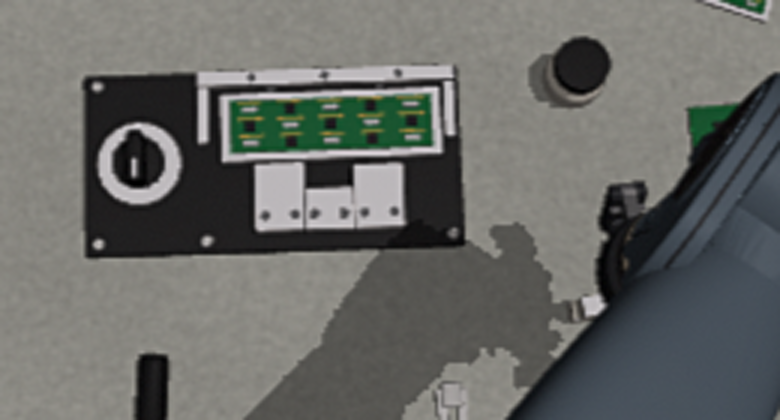

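Emit:
send_rows(
  commands=[
    [[0, 0, 0, 50, 0, 0, 0.5], [0, 0, 0, 90, 0, 0, 0.5], [0, 0, 0, 104, 0, 0, 0.5], [0, 0, 0, 104, 0, 0, 0.5], [0, 0, 0, 104, 0, 0, 0.05], [0, 0, 0, 104, 0, 0, 0.05], [0, 0, 0, 104, 0, 0, 0.05], [0, 0, 0, 104, 0, 0, 0.05], [0, 0, 0, 104, 0, 0, 0.05]],
  ],
  force=80,
)

```text
time_s: 9.4
ee_pos: [0.4377, -0.2559, 0.0475]
orientation: [48.4, 89.7, -35.6]
wrist_force: [0.4, 0.1, 5.3]
grip_width: 0.166
```

Run:
```python
from mv import *; from ov import *
s=show()
b=imaging.read_camera("scene");cv2.imwrite("pics/scene5.png",b)
crop(b,130,200,80,80,7,"pics/d7.png")
```

```text
t 9.4 q [-37.9   2.9 -17.2  69.6   0.   46.1] p [ 0.4377 -0.2559  0.0475] h 6.01 tilt 0.28 F [0.4 0.1 5.3] g 0.166
```

View pics/d7.png

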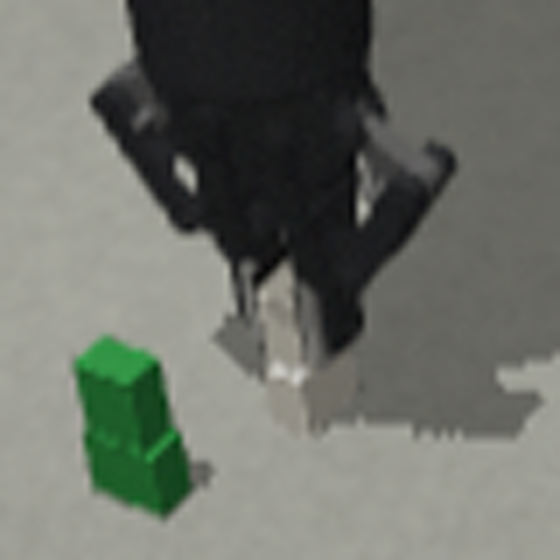

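Emit:
send_rows(
  commands=[
    [[0, 0, 0, -20, 0, 0, 0.05], [0, 0, 0, -60, 0, 0, 0.05], [0, 0, 0, -90, 0, 0, 0.05], [0, 0, 0, -90, 0, 0, 0.05], [0, 0, 0, -90, 0, 0, 0.05]],
  ],
)

```text
time_s: 10.07
ee_pos: [0.4356, -0.2543, 0.1342]
orientation: [-131.7, 89.9, 144.3]
wrist_force: [-0.2, -0.0, -1.3]
grip_width: 0.173
```

Run:
```python
from mv import *; from ov import *
s=show()
delta(s["ee_pos"],heading(s)[1],[.552,-.050,.110],0.8)
b=imaging.read_camera("scene");cv2.imwrite("pics/scene6.png",b)
crop(b,130,160,80,80,7,"pics/d8.png")
```

```text
t 10.075 q [-37.9   0.1 -10.   80.   -0.   46.1] p [ 0.4356 -0.2543  0.1342] h 6.01 tilt 0.08 F [-0.2 -0.  -1.3] g 0.173
turn x 0.0910 shift [  24.2  137.2 -191. ]
```

View pics/d8.png

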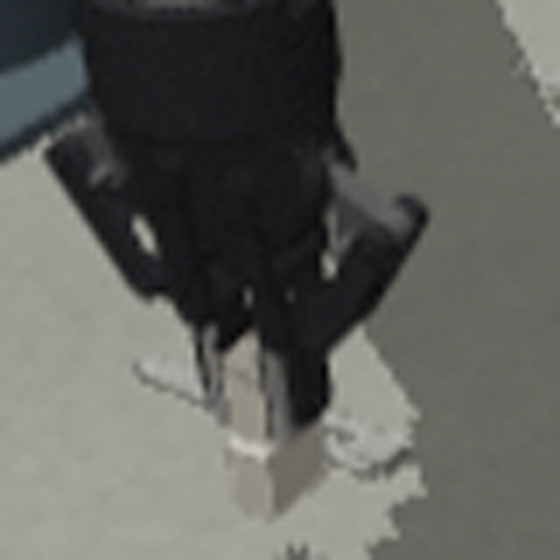

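Emit:
send_rows(
  commands=[
    [[0, 0, 0, 0, 25, -35, 0.05], [0.03, 0, 0, 0, 55, -76, 0.05], [0.05, 0, 0, 0, 82, -114, 0.05], [0.07, 0, 0, 10, 110, -153, 0.05], [0.091, 0, 0, 24.2, 137.2, -191, 0.05], [0.091, 0, 0, 24.2, 137.2, -191, 0.05], [0.091, 0, 0, 24.2, 137.2, -191, 0.05], [0.091, 0, 0, 24.2, 137.2, -191, 0.05]],
  ],
)

```text
time_s: 11.12
ee_pos: [0.552, -0.0514, 0.1108]
orientation: [-59.6, 90.0, -148.9]
wrist_force: [-0.3, -0.3, -0.9]
grip_width: 0.17
```

Run:
```python
from mv import *; from ov import *
s=show()
b=imaging.read_camera("scene");cv2.imwrite("pics/scene7.png",b)
a=imaging.read_camera("top");cv2.imwrite("pics/top7.png",a)
crop(b,210,140,90,110,5.4,"pics/d9.png")
crop(a,200,160,150,100,5,"pics/d10.png")
```

```text
t 11.125 q [-12.2   7.9  -4.5  77.6  -0.   77. ] p [ 0.552  -0.0514  0.1108] h 0.71 tilt 0.03 F [-0.3 -0.3 -0.9] g 0.17
```

View pics/d9.png

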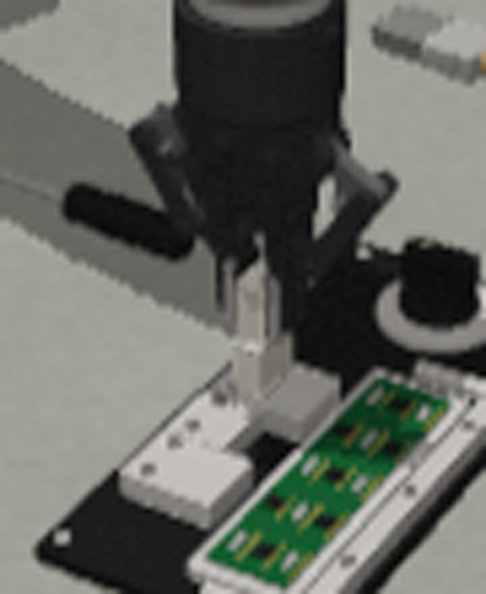

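View pics/d10.png

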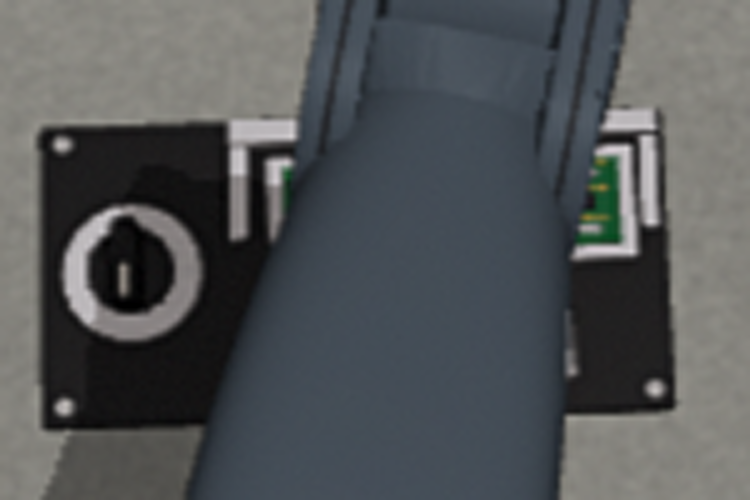

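Run:
```python
from h import *
b=cv2.imread("pics/scene7.png")
crop(b,228,190,62,50,12,"pics/e1.png")
```

```text
(no output)
```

View pics/e1.png

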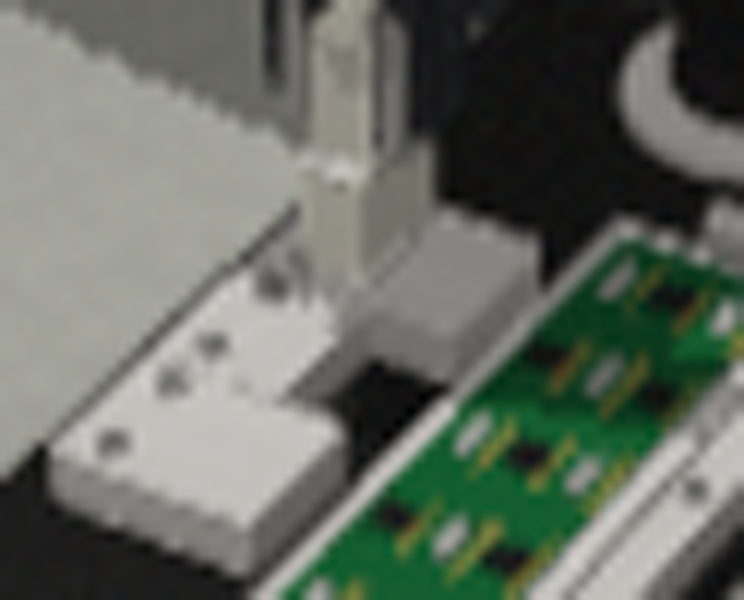

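Run:
```python
from ov import *
u=lambda p: uncrop(p,228,190,12)
H=.028
P=[[-.060,-.05975,H],[-.008,-.05975,H],[-.008,-.02025,H],[-.005,.05975,H],[-.005,.02025,H],[-.0265,-.01975,H]]
U=u([[50,452],[255,525],[345,440],[540,240],[450,330],[285,398]])
p,r=fit([("scene",P,U)],[.567,-.05,.013]); print("nest",p,r.round(1).tolist())
zf=.0638
S=[[-.008,-.015,zf+.028],[.008,-.015,zf+.028],[.008,.015,zf+.028],[.008,-.015,zf],[.008,.015,zf]]
W=u([[300,163],[360,185],[432,138],[357,302],[432,232]])
q,r=fit([("scene",S,W)],[.552,-.05,.013]); print("spacer",q,r.round(1).tolist())
c,s=np.cos(p[2]),np.sin(p[2]); d=q[:2]-p[:2]; print("rel in nest",c*d[0]+s*d[1],-s*d[0]+c*d[1])
b=cv2.imread("pics/scene7.png")
overlay(b,"scene",228,190,62,50,12,[(p,k,(0,0,255)) for k in BX]+[(q,(-8,8,-15,15,63.8,91.8),(255,0,0))],"pics/e2.png")
# top nest refit w/ blocks
P=[[-.060,-.05975,.012],[-.008,-.05975,H],[-.008,-.02025,H],[-.005,.05975,H],[-.005,.02025,H],[-.060,.05975,.012]]
U=uncrop([[634,330],[629,217],[540,220],[357,217],[447,216],[360,341]],200,175,5.5)
print(fit([("top",P,U)],[.567,-.05,.013]))
```

```text
nest [ 0.56726642 -0.05016968  0.03515208] [[-0.1, 0.0], [0.1, 0.2], [0.4, -1.1], [-0.1, 0.1], [0.3, 0.2], [-0.6, 0.2]]
spacer [ 0.55545027 -0.05614028 -0.03198346] [[-0.5, 0.5], [-0.3, 0.6], [0.3, -1.1], [0.1, -0.2], [0.3, -0.1]]
rel in nest -0.012018687313147331 -0.005551639885866461
(array([ 0.56523243, -0.04995191,  0.00978867]), array([[-0.39306869,  1.24483717],
       [ 0.0072959 , -0.42138083],
       [-0.109057  , -0.47296197],
       [ 0.11040236, -0.14402853],
       [ 0.04640803, -0.45596635],
       [ 0.32661063,  0.74154611]]))
```

View pics/e2.png

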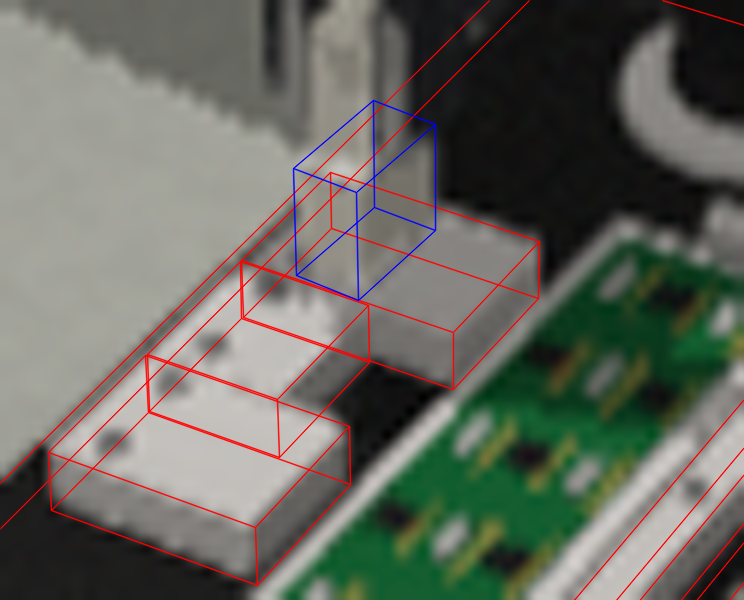

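Run:
```python
from ov import *
u=lambda p: uncrop(p,228,190,12)
H=.028
def fy(o,yaw):
    f=lambda p: np.concatenate([(proj(n,local([*p,yaw],P))-uv).ravel() for n,P,uv in o])
    r=least_squares(f,[.56,-.05]); return r.x,np.sqrt((r.fun**2).mean())
for L,R_ in((-.005,-.008),(-.008,-.005)):
  P=[[-.060,-.05975,H],[R_,-.05975,H],[R_,-.02025,H],[L,.05975,H],[L,.02025,H],[-.0265,-.01975,H]]
  U=u([[50,452],[255,525],[345,440],[540,240],[450,330],[285,398]])
  for yaw in (.008,.013,.018):
    p,e=fy([("scene",P,U)],yaw)
    P2=[[-.060,-.05975,.012],[R_,-.05975,H],[R_,-.02025,H],[L,.05975,H],[L,.02025,H],[-.060,.05975,.012]]
    U2=uncrop([[634,330],[629,217],[540,220],[357,217],[447,216],[360,341]],200,175,5.5)
    print(L,yaw,p,e,fy([("top",P2,U2)],yaw))
zf=.0638
S=[[-.008,-.015,zf+.028],[.008,-.015,zf+.028],[.008,.015,zf+.028],[.008,-.015,zf],[.008,.015,zf]]
W=u([[300,163],[360,185],[432,138],[357,302],[432,232]])
print("spacer",fy([("scene",S,W)],.0124))
```

```text
-0.005 0.008 [ 0.56781312 -0.05087995] 0.48961955719984157 (array([ 0.56543425, -0.05000391]), np.float64(0.5010852485556492))
-0.005 0.013 [ 0.56774141 -0.05078535] 0.46324262793655463 (array([ 0.56543296, -0.04988462]), np.float64(0.49676901960235564))
-0.005 0.018 [ 0.56766912 -0.05069108] 0.4411245564235649 (array([ 0.56543112, -0.04976533]), np.float64(0.5054470504720076))
-0.008 0.008 [ 0.56773709 -0.05088755] 0.5517317161351613 (array([ 0.56543575, -0.05001586]), np.float64(0.8845930563651205))
-0.008 0.013 [ 0.56766443 -0.05079297] 0.5726152602056217 (array([ 0.56543476, -0.04989657]), np.float64(0.9189562825372694))
-0.008 0.018 [ 0.56759119 -0.0506987 ] 0.5972643798445313 (array([ 0.56543322, -0.04977728]), np.float64(0.9588796158146666))
spacer (array([ 0.55543089, -0.05651434]), np.float64(0.5308650393704101))
```

Emit:
send_rows(
  commands=[
    [[0, 0, 0, 0, -1, -3.5, 0.05], [0, 0, 0, 15, -1, -3.5, 0.05], [0, 0, 0, 29, -1, -3.5, 0.05], [0, 0, 0, 29, -1, -3.5, 0.05], [0, 0, 0, 29, -1, -3.5, 0.05]],
  ],
)

```text
time_s: 11.85
ee_pos: [0.5511, -0.0468, 0.0814]
orientation: [-101.0, 90.0, 169.8]
wrist_force: [0.4, 0.6, 0.2]
grip_width: 0.174
```

Run:
```python
from mv import *; from ov import *
s=show()
b=imaging.read_camera("scene");cv2.imwrite("pics/scene8.png",b)
crop(b,228,190,62,50,12,"pics/e3.png")
```

```text
t 11.85 q [-11.8   8.6  -7.1  74.4  -0.   77.4] p [ 0.5511 -0.0468  0.0814] h 0.81 tilt 0.05 F [0.4 0.6 0.2] g 0.174
```

View pics/e3.png

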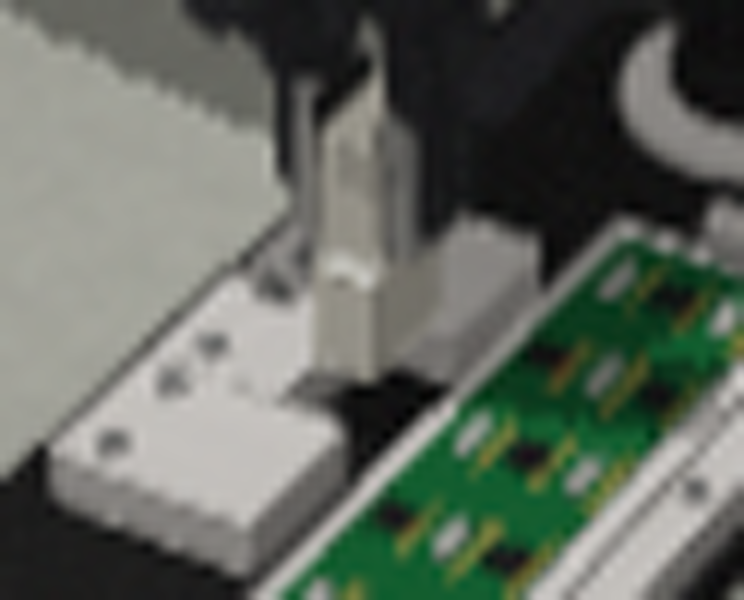

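Emit:
send_rows(
  commands=[
    [[0, 0, 0, 6, 0, 1, 0.05], [0, 0, 0, 11, 0, 1, 0.05], [0, 0, 0, 16, 0, 1, 0.05], [0, 0, 0, 16, 0, 1, 0.05]],
  ],
)

```text
time_s: 12.4
ee_pos: [0.5509, -0.0477, 0.0651]
orientation: [-102.9, 89.9, 167.9]
wrist_force: [-0.4, 0.0, -1.3]
grip_width: 0.176
```

Run:
```python
from mv import *
s=show()
```

```text
t 12.4 q [-11.9   9.2  -8.3  72.5   0.   77.3] p [ 0.5509 -0.0477  0.0651] h 0.80 tilt 0.09 F [-0.4  0.  -1.3] g 0.176
```

Emit:
send_rows(
  commands=[
    [[0, 0, 0, 2, 0, 0, 0.05], [0, 0, 0, 4, 0, 0, 0.05], [0, 0, 0, 6, 0, 0, 0.05], [0, 0, 0, 6, 0, 0, 0.05]],
  ],
)

```text
time_s: 12.9
ee_pos: [0.5514, -0.0478, 0.0598]
orientation: [-115.5, 90.0, 155.3]
wrist_force: [-0.0, 0.1, -0.2]
grip_width: 0.173
```

Run:
```python
from mv import *; from ov import *
s=show()
b=imaging.read_camera("scene");cv2.imwrite("pics/scene9.png",b)
crop(b,228,190,62,50,12,"pics/e4.png")
```

```text
t 12.9 q [-11.9   9.4  -8.7  71.9   0.   77.3] p [ 0.5514 -0.0478  0.0598] h 0.80 tilt 0.01 F [-0.   0.1 -0.2] g 0.173
```

View pics/e4.png

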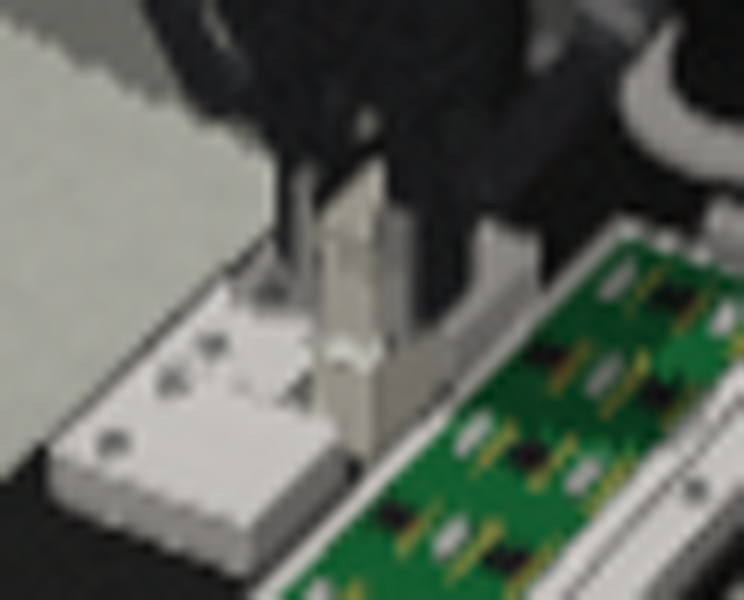

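Emit:
send_rows(
  commands=[
    [[0, 0, 0, 1, 0, 0, 0.05], [0, 0, 0, 2, 0, 0, 0.05], [0, 0, 0, 2, 0, 0, 0.05]],
  ],
)

```text
time_s: 13.32
ee_pos: [0.5516, -0.0478, 0.0596]
orientation: [73.2, 90.0, -16.0]
wrist_force: [-2.4, 0.9, 5.7]
grip_width: 0.171
```

Run:
```python
from mv import *
show()
```

```text
t 13.325 q [-11.9   9.4  -8.8  71.8  -0.   77.3] p [ 0.5516 -0.0478  0.0596] h 0.80 tilt 0.04 F [-2.4  0.9  5.7] g 0.171
```

Emit:
send_rows(
  commands=[
    [[0, 0, 0, -1.3, 0, 0, 0.05], [0, 0, 0, -1.3, 1, 0, 0.05], [0, 0, 0, -1.3, 2, 0, 0.05], [0, 0, 0, -1.3, 3, 0, 0.05], [0, 0, 0, -1.3, 4, 0, 0.05], [0, 0, 0, -1.3, 5, 0, 0.05], [0, 0, 0, -1.3, 6, 0, 0.05], [0, 0, 0, -1.3, 7, 0, 0.05], [0, 0, 0, -1.3, 8, 0, 0.05], [0, 0, 0, -1.3, 9, 0, 0.05]],
  ],
  force=120,
)

```text
time_s: 14.58
ee_pos: [0.5579, -0.0478, 0.0597]
orientation: [-84.0, 89.7, -173.2]
wrist_force: [-6.6, 0.6, 9.0]
grip_width: 0.167
```

Run:
```python
from mv import *
show()
```

```text
t 14.575 q [-11.7  10.7  -7.3  72.3  -0.1  77.5] p [ 0.5579 -0.0478  0.0597] h 0.79 tilt 0.32 F [-6.6  0.6  9. ] g 0.167
```

Emit:
send_rows(
  commands=[
    [[0, 0, 0, -2, 0, 0, 0.05], [0, 0, 0, -2, 1, 0, 0.05], [0, 0, 0, -2, 2, 0, 0.05], [0, 0, 0, -2, 3, 0, 0.05], [0, 0, 0, -2, 4, 0, 0.05], [0, 0, 0, -2, 4, 0, 0.05]],
  ],
)

```text
time_s: 15.32
ee_pos: [0.563, -0.0475, 0.0606]
orientation: [-93.7, 89.8, 177.1]
wrist_force: [-5.4, 0.8, 1.5]
grip_width: 0.162
```

Run:
```python
from mv import *
show()
```

```text
t 15.325 q [-11.6  11.2  -6.5  72.4  -0.   77.6] p [ 0.563  -0.0475  0.0606] h 0.79 tilt 0.20 F [-5.4  0.8  1.5] g 0.162
```

Emit:
send_rows(
  commands=[
    [[0, 0, 0, 0, 1, 0, 0.05], [0, 0, 0, 0, 2, 0, 0.05], [0, 0, 0, 0, 3, 0, 0.05], [0, 0, 0, 0, 4, 0, 0.05], [0, 0, 0, 0, 5, 0, 0.05], [0, 0, 0, 0, 5, 0, 0.05]],
  ],
)

```text
time_s: 16.08
ee_pos: [0.5636, -0.0475, 0.0598]
orientation: [-89.9, 89.3, -179.2]
wrist_force: [-12.5, -0.6, 5.5]
grip_width: 0.164
```

Run:
```python
from mv import *; from ov import *
show()
b=imaging.read_camera("scene");cv2.imwrite("pics/scene10.png",b)
crop(b,210,175,120,90,6,"pics/e5.png")
a=imaging.read_camera("top");cv2.imwrite("pics/top10.png",a)
crop(a,200,175,140,75,5.5,"pics/e6.png")
```

```text
t 16.075 q [-11.5  11.9  -5.8  73.   -0.2  77.7] p [ 0.5636 -0.0475  0.0598] h 0.78 tilt 0.74 F [-12.5  -0.6   5.5] g 0.164
```

View pics/e5.png

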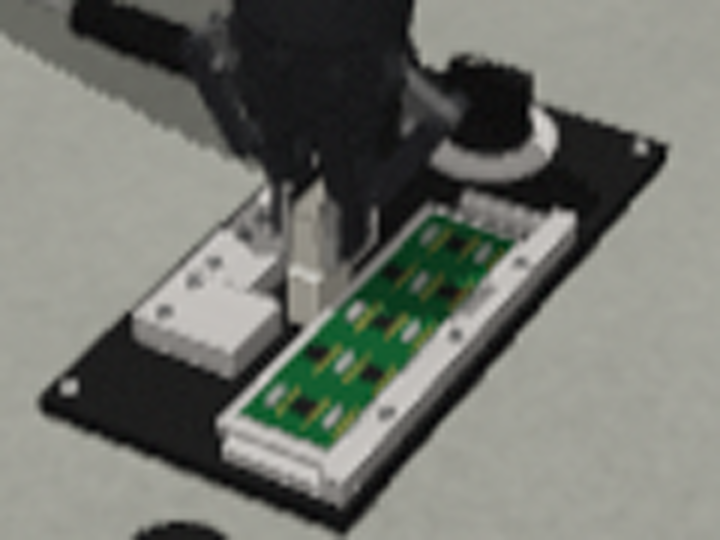

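View pics/e6.png

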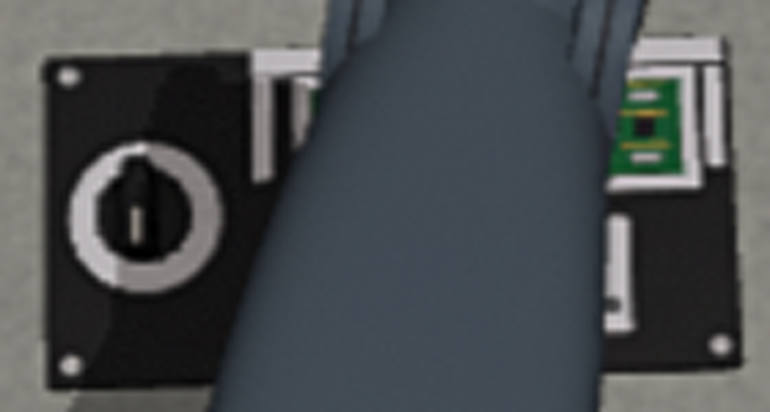

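Emit:
send_rows(
  commands=[
    [[0, 0, 0, -0.5, 1, 0, 0.05], [0, 0, 0, -0.5, 2, 0, 0.05], [0, 0, 0, -0.5, 3, 0, 0.05], [0, 0, 0, -0.5, 3, 0, 0.05], [0, 0, 0, -0.5, 3, 0, 0.05], [0, 0, 0, -0.5, 3, 0, 0.05]],
  ],
)

```text
time_s: 16.92
ee_pos: [0.564, -0.0474, 0.0598]
orientation: [-89.4, 88.9, -178.7]
wrist_force: [-18.5, -0.2, 7.6]
grip_width: 0.166
```

Run:
```python
from mv import *; from ov import *
show()
b=imaging.read_camera("scene");cv2.imwrite("pics/scene11.png",b)
crop(b,225,185,85,80,8,"pics/e7.png")
```

```text
t 16.925 q [-11.5  12.3  -5.4  73.3  -0.2  77.8] p [ 0.564  -0.0474  0.0598] h 0.77 tilt 1.07 F [-18.5  -0.2   7.6] g 0.166
```

View pics/e7.png

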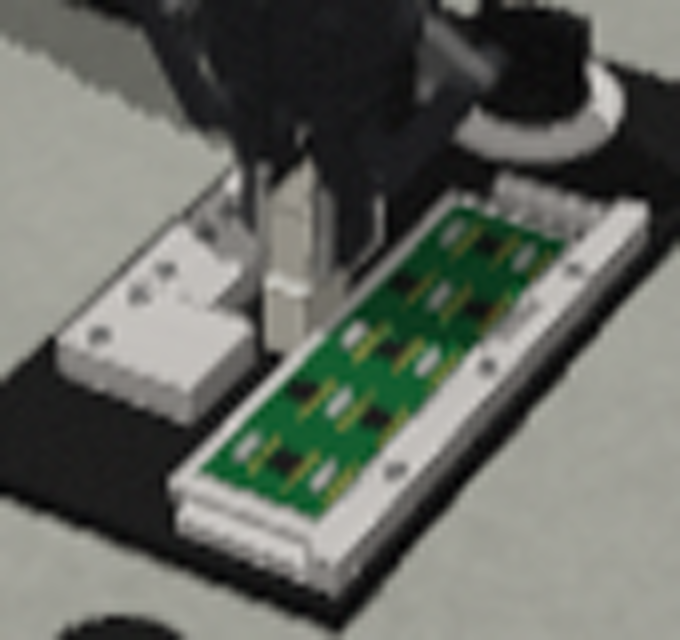

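Run:
```python
from mv import *
from cell import bot
show(); print(bot.close_job()); show()
```

```text
t 16.975 q [-11.5  12.3  -5.4  73.3  -0.2  77.8] p [ 0.564  -0.0474  0.0599] h 0.77 tilt 1.07 F [-18.8  -1.3   8.4] g 0.169
the job is handed in; nothing more can be done
None
the job is handed in; nothing more can be done
```

I turned the knob anticlockwise until it hit its stop, and the pins no longer show in the top picture. Then I set the white spacer on the nest floor in the gap in front of the middle block, the thinnest one. I pushed the carrier onto the fence with it and handed the job in at about 17 s, still gripping and pressing.

**Last checks:**
- **Knob:** the gripper was within about 0.5° of the nest's x direction, and the wrist torque jumped to about 0.3 N m at the stop.
- **Push:** about 18.5 N towards the fence. The last 8 mm of commanded push moved the spacer only about 1 mm, so the carrier is against the fence.
- **Spacer:** upright, with the tool tilted 1.1° (limit 8.6°). Its foot is on the floor, still pressing down with about 8 N, and it sits about 1–2 mm off the block's middle.
- **Flushness:** no dark line is left between the carrier and the fence in the last scene picture. The arm hides most of that edge in the top view, so I judged this by eye and the push force and did not measure it in millimetres.
- **Gripper:** the fingertips are about 20 mm above the carrier.
- **Other things on the bench:** the arm went near none of them, but I did not measure their positions again.

**Disagreement:** the two cameras placed the nest about 2–4 mm apart. I went with the top camera, which agreed with where the gripper met the knob to about 1 mm.

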